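# Line up the pots by size beside the cloche

## Robot

A 6-joint arm with a two-finger parallel gripper is mounted at the origin on the work surface. World frame = base frame: x ahead of the robot, y to its left, z up, the work surface at z = 0. Lengths are in m, angles in rad, forces in N, time in s.
With the tool pointing down it reaches from about 0.325 to 0.925 m from the base axis. Payload 3.1 kg.
Tool frame: the origin (TCP) lies at the very end of the fingers, on their centre line; the grasp point (between the pads) lies 19 mm behind it; z points along the fingers, y is the line along which they close (so a half turn about z gives the same grasp; the last joint's range is limited). The gripper opens to 85 mm and grips with 20 to 120 N. Pads are 22 mm wide; open, the fingers measure 114 mm over their backs; the gripper's body (76 mm by 85 mm) begins 54 mm behind the grasp point. The pads swing forward as they close: fully open they stand 13 mm farther back than shut.
Start: joints at [-1.293, 0.217, 1.613, -0, 1.311, -0.112], TCP at [0.238, -0.578, 0.231] pointing down, gripper open.
Joint ranges: [-2.75, 2.75], [-0.78, 2.1], [0.31, 2.55], [-1.13, 4.27], [0.13, 2.63], [-2.58, 2.58]. Speed limits (rad/s): [2.79, 2.79, 3.14, 3.14, 3.14, 3.14].

## Interface

Orientations are given as a unit quaternion [w, x, y, z].
In Python, from plant import read_state, snapshot, camera_model, close_job, find_in gives the robot as it stands. The module is installed in compiled form; this text tells all that it offers.
- The arm moves only by the tool send_rows, never from a script. Its argument "rows" is a list of rows, each an object of numbers: "wx", "wy", "wz": the turn, a rotation vector about the tool's x, y, z in degrees; "tx", "ty", "tz": the shift along the tool's x, y, z in cm; "gripper": the closure, from -1 (fully open) to 1 (shut). In form: [{"wx": .., "wy": .., "wz": .., "tx": .., "ty": .., "tz": .., "gripper": ..}, ...]. A call has 1 to 12 rows; each row shifts and turns the commanded pose from where the row before left it, along the tool's axes as they then stand; what a row does not reach is not made up. A row lasts 1/8 s, in which the tool goes at most 62.5 mm and 10.7 degrees, less where a joint would pass 70% of its speed; a pose out of reach is approached as far as the arm can. A call is refused whole if a number of a shift passes 6.25 or a number of a turn 10.7, either way. A call with a gripper value outside its range is refused whole. The fingers move at their own pace and stop on an object; "grip_force" is the grip in N (left out, the last holds). Time passes only in rows, so rows that do not move let the fingers close. It gives the time, the measured TCP pose, the force, the opening and the grip force at its end, in the units of the state.
- read_state(): the state, without advancing time (a new reading comes with each control period).
- snapshot(name): name is "scene" or "top"; returns the picture (480x640x3 uint8, blue, green, red); there is no depth.
- camera_model(name): a dict with "intrinsics" (3x3 intrinsics, pixels), "rvec" (rotation vector, rad) and "tvec" (3), from world to camera coordinates, as OpenCV has them. Camera axes: x right, y down, z forward; pixel columns grow to the right and rows downward; lengths in m; the calibration is good to about 2 mm. A picture is of the moment at which its call begins. camera_model takes no time and is no camera call.
- close_job(): hands the job in; it is judged then, once.
Trained networks look in the newest picture that a camera, given by its name, has taken for a name from the list of things; names that differ only in an ending like _2 or _b are one class to them, and where a whole thing is asked for, a point or a joint stands for the part that bears it (a point fixed in the world has none). Each returns a list of dicts, best first, with "p" (0 to 1); they miss things now and then, are a little off and sometimes report something else, mostly with a low value. They report only what shows in the picture. A call takes as long as a camera call. They do not tell look-alikes from the thing itself.
- find_in(query, camera): "box" ([left, top, right, bottom] in pixels, round what is visible of it).
The state is a dict: "time_s": time; "joint_pos": joint angles; "qvel": joint speeds; "joint_efforts": joint torques, N m; "tool_pos": TCP position; "tcp_rot": TCP orientation; "wrist_force": force on the tool from outside, world axes, zero at the start; "moment": the same for the moment, N m; "gripper_width": finger opening in m; "grip_force": force on a finger pad.
Only numpy, scipy, OpenCV 4.12 (cv2) and the standard library are available. Lean on these libraries where they do the work, as an engineer would, in place of code of your own. Each camera call takes 0.05 s, during which the arm holds its last target. There are 200 camera calls.

## Task

Line the four terracotta pots up by size in the seed tray, one upright pot centred on each cork disc: the smallest on the disc next to the glass cloche, then larger and larger, with the largest on the disc next to the mister. Set the pots down gently without dropping them, do not tip one over, and leave the cloche and the mister where they stand.

Things in the scene. Friction and masses are not known exactly. Their poses are not given: they have to be found in the camera images.
- pot_tiny: the smallest of four plain round terracotta pots, open at the top, loose, standing upright on the table: 40 mm high, about 45 g. A straight-sided collar 40 mm in outer diameter forms its top 16 mm (grip it here, across its outside); below that it tapers to 27 mm diameter at the foot. Origin: centre of its underside, z up.
- pot_small: the second smallest of four plain round terracotta pots, open at the top, loose, standing upright on the table: 50 mm high, about 75 g. A straight-sided collar 48 mm in outer diameter forms its top 18 mm (grip it here, across its outside); below that it tapers to 33 mm diameter at the foot. Origin: centre of its underside, z up.
- pot_medium: the second largest of four plain round terracotta pots, open at the top, loose, standing upright on the table: 60 mm high, about 110 g. A straight-sided collar 56 mm in outer diameter forms its top 20 mm (grip it here, across its outside); below that it tapers to 38 mm diameter at the foot. Origin: centre of its underside, z up.
- pot_large: the largest of four plain round terracotta pots, open at the top, loose, standing upright on the table: 72 mm high, about 160 g. A straight-sided collar 64 mm in outer diameter forms its top 22 mm (grip it here, across its outside); below that it tapers to 44 mm diameter at the foot. Origin: centre of its underside, z up.
- disc_a: one of four identical fixed cork discs, 74 mm across, 6 mm thick, 95 mm apart in a straight row along a fixed aluminium seed tray (385 x 130 mm, floor 4 mm thick, rim 10 mm above the table). The letters do not tell the order in the row: it changes every start. Origin: centre of its underside, 4 mm above the table; top 6 mm above that. Axes: x square across the row, y along it, z up.
- disc_b: one of four identical fixed cork discs, 74 mm across, 6 mm thick, 95 mm apart in a straight row along a fixed aluminium seed tray (385 x 130 mm, floor 4 mm thick, rim 10 mm above the table). The letters do not tell the order in the row: it changes every start. Origin: centre of its underside, 4 mm above the table; top 6 mm above that. Axes: x square across the row, y along it, z up.
- disc_c: one of four identical fixed cork discs, 74 mm across, 6 mm thick, 95 mm apart in a straight row along a fixed aluminium seed tray (385 x 130 mm, floor 4 mm thick, rim 10 mm above the table). The letters do not tell the order in the row: it changes every start. Origin: centre of its underside, 4 mm above the table; top 6 mm above that. Axes: x square across the row, y along it, z up.
- disc_d: one of four identical fixed cork discs, 74 mm across, 6 mm thick, 95 mm apart in a straight row along a fixed aluminium seed tray (385 x 130 mm, floor 4 mm thick, rim 10 mm above the table). The letters do not tell the order in the row: it changes every start. Origin: centre of its underside, 4 mm above the table; top 6 mm above that. Axes: x square across the row, y along it, z up.
- cloche: clear glass dome 90 mm in diameter with a ball knob on top, 150 mm high, loose, 0.6 kg, on the table just beyond one end of the row, in line with it, 125 mm from the nearest disc's centre. It marks the end where the smallest pot goes; which end changes every start. Origin: centre of its underside, z up.
- mister: white plastic plant mister with a grey spray head and black press trigger, body 72 mm in diameter, 167 mm high, loose, 0.3 kg, standing on the table beyond the other end of the row, 125 mm from the nearest disc centre. Not to be moved. Origin: centre of its underside, z up; its nozzle points to its -x.
Mind the look-alikes: they are no part of the job. What is shaped like the disc_d but yellow is not meant. What is shaped like the pot_large but blue is not meant.

How it is judged:
At the end, for the whole second after the job is handed in: Counted from the cloche, the discs carry the smallest to the largest pot: each centred within 14 mm, foot on the disc within 3 mm, upright within 0.1 rad, at rest and released; cloche and mister within 15 mm of their start (horizontal distance between pot_tiny and cloche between 0.095 and 0.155 m and ((horizontal distance between pot_tiny and disc_a below 0.014 m and z of pot_tiny in the frame of disc_a between 0.003 and 0.009 m) or (horizontal distance between pot_tiny and disc_b below 0.014 m and z of pot_tiny in the frame of disc_b between 0.003 and 0.009 m) or (horizontal distance between pot_tiny and disc_c below 0.014 m and z of pot_tiny in the frame of disc_c between 0.003 and 0.009 m) or (horizontal distance between pot_tiny and disc_d below 0.014 m and z of pot_tiny in the frame of disc_d between 0.003 and 0.009 m)) and angle between each of pot_tiny, pot_small, pot_medium, pot_large's own z axis and vertical below 0.1 rad and linear speed of each of pot_tiny, pot_small, pot_medium, pot_large below 0.02 m/s and angular speed of each of pot_tiny, pot_small, pot_medium, pot_large below 0.2 rad/s and horizontal distance between pot_small and cloche between 0.19 and 0.25 m and ((horizontal distance between pot_small and disc_a below 0.014 m and z of pot_small in the frame of disc_a between 0.003 and 0.009 m) or (horizontal distance between pot_small and disc_b below 0.014 m and z of pot_small in the frame of disc_b between 0.003 and 0.009 m) or (horizontal distance between pot_small and disc_c below 0.014 m and z of pot_small in the frame of disc_c between 0.003 and 0.009 m) or (horizontal distance between pot_small and disc_d below 0.014 m and z of pot_small in the frame of disc_d between 0.003 and 0.009 m)) and horizontal distance between pot_medium and cloche between 0.285 and 0.345 m and ((horizontal distance between pot_medium and disc_a below 0.014 m and z of pot_medium in the frame of disc_a between 0.003 and 0.009 m) or (horizontal distance between pot_medium and disc_b below 0.014 m and z of pot_medium in the frame of disc_b between 0.003 and 0.009 m) or (horizontal distance between pot_medium and disc_c below 0.014 m and z of pot_medium in the frame of disc_c between 0.003 and 0.009 m) or (horizontal distance between pot_medium and disc_d below 0.014 m and z of pot_medium in the frame of disc_d between 0.003 and 0.009 m)) and horizontal distance between pot_large and cloche between 0.38 and 0.44 m and ((horizontal distance between pot_large and disc_a below 0.014 m and z of pot_large in the frame of disc_a between 0.003 and 0.009 m) or (horizontal distance between pot_large and disc_b below 0.014 m and z of pot_large in the frame of disc_b between 0.003 and 0.009 m) or (horizontal distance between pot_large and disc_c below 0.014 m and z of pot_large in the frame of disc_c between 0.003 and 0.009 m) or (horizontal distance between pot_large and disc_d below 0.014 m and z of pot_large in the frame of disc_d between 0.003 and 0.009 m)) and distance of each of cloche, mister from where it was at the start of the episode below 0.015 m); the robot touches nothing.
It fails at once if the cloche or the mister is shifted by more than 15 mm or tipped by more than 0.3 rad (distance of any of cloche, mister from where it was at the start of the episode above 0.015 m or angle between any of cloche, mister's own z axis and vertical above 0.3 rad).
It fails at once if a pot is tipped by more than 0.8 rad (angle between any of pot_tiny, pot_small, pot_medium, pot_large's own z axis and vertical above 0.8 rad).
It fails at once if a pot is dropped from more than about 2 cm (it moves faster than 0.6 m/s out of the fingers) ((linear speed of pot_tiny above 0.6 m/s and contact force between pot_tiny and the fingers below 0.1 N) or (linear speed of pot_small above 0.6 m/s and contact force between pot_small and the fingers below 0.1 N) or (linear speed of pot_medium above 0.6 m/s and contact force between pot_medium and the fingers below 0.1 N) or (linear speed of pot_large above 0.6 m/s and contact force between pot_large and the fingers below 0.1 N)).
It also fails if it takes over 88 s, if anything falls off the work surface, if the arm or the gripper's body presses on something with over 40 N, if the wrist force passes 120 N, or if a joint passes its speed limit or range.

## Working session

There is one attempt and no reset: what is moved stays moved. The work goes in short steps, Python scripts to look and compute and a tool call to move; the robot and the scene stay as the last step left them, time stands still between calls to the robot, and variables do not carry over. Pictures are saved under pics/ and viewed, at most 14 in all, crops included, and the job is handed in when it is done.

Besides the shell and the picture viewer there is one more tool, called after ">>>" by a JSON object that holds its "method" and its "body". send_rows: Moves the arm, as the interface text tells. Its arguments: {"type":"object","properties":{"rows":{"type":"array","items":{"type":"object","properties":{"wx":{"type":"number"},"wy":{"type":"number"},"wz":{"type":"number"},"tx":{"type":"number"},"ty":{"type":"number"},"tz":{"type":"number"},"gripper":{"type":"number"}}}},"grip_force":{"type":"number"}},"required":["rows"]}

```bash
mkdir -p pics; python3 - <<'E'
from plant import *
import cv2
s=read_state();print({k:s[k] for k in("time_s","tool_pos","tcp_rot","gripper_width","joint_pos")})
for c in("top","scene"):
    im=snapshot(c);cv2.imwrite(f"pics/{c}0.png",im)
    m=camera_model(c);R=cv2.Rodrigues(m["rvec"])[0];print(c,m["intrinsics"],(-R.T@m["tvec"].reshape(3) if hasattr(m["tvec"],"reshape") else m["tvec"]))
    for q in("pot_tiny","pot_small","pot_medium","pot_large","disc_a","cloche","mister"):
        print(q,[([round(float(v)) for v in d["box"]],round(d["p"],2)) for d in find_in(q,c)])
E
```

```text
{'time_s': 0.0, 'tool_pos': array([ 0.23729793, -0.57731853,  0.22998051]), 'tcp_rot': array([-1.17723341e-03,  9.81065401e-01,  1.93673137e-01, -9.16914937e-05]), 'gripper_width': 0.08569343951621708, 'joint_pos': array([-1.29320204e+00,  2.17725059e-01,  1.61494525e+00,  1.21168544e-05,
        1.31128391e+00, -1.12218713e-01])}
top [[543.74352757   0.         315.97062435]
 [  0.         543.74352757 224.17567875]
 [  0.           0.           1.        ]] [5.66187437e-01 1.30898638e-04 9.60981895e-01]
pot_tiny [([350, 316, 376, 341], 0.94)]
pot_small [([424, 323, 457, 354], 0.96), ([161, 202, 216, 262], 0.66)]
pot_medium [([280, 312, 314, 346], 0.65)]
pot_large [([132, 274, 175, 316], 0.9), ([473, 175, 546, 227], 0.48)]
disc_a [([409, 187, 450, 234], 0.9), ([356, 195, 397, 235], 0.89), ([246, 100, 286, 144], 0.86), ([249, 204, 287, 244], 0.83), ([303, 198, 342, 240], 0.61)]
cloche [([476, 171, 543, 227], 0.96), ([352, 315, 375, 338], 0.37)]
mister [([160, 205, 218, 260], 0.68)]
scene [[437.80087655   0.         317.99862614]
 [  0.         437.80087655 239.69869878]
 [  0.           0.           1.        ]] [0.84603064 0.43951442 0.51002712]
pot_tiny [([362, 195, 378, 221], 0.9)]
pot_small [([331, 152, 357, 181], 0.64)]
pot_medium [([394, 209, 430, 254], 0.69)]
pot_large [([465, 250, 515, 310], 0.73), ([484, 322, 544, 393], 0.67)]
disc_a [([314, 297, 366, 339], 0.77), ([397, 212, 432, 254], 0.73), ([221, 204, 260, 228], 0.71), ([276, 260, 324, 292], 0.66), ([250, 225, 294, 258], 0.57), ([190, 352, 250, 410], 0.57)]
cloche [([183, 116, 238, 200], 0.84)]
mister [([372, 262, 440, 410], 0.71)]
```

View pics/top0.png

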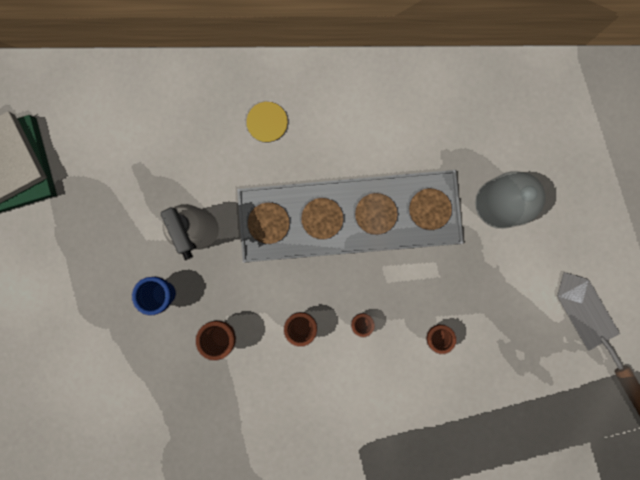

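View pics/scene0.png

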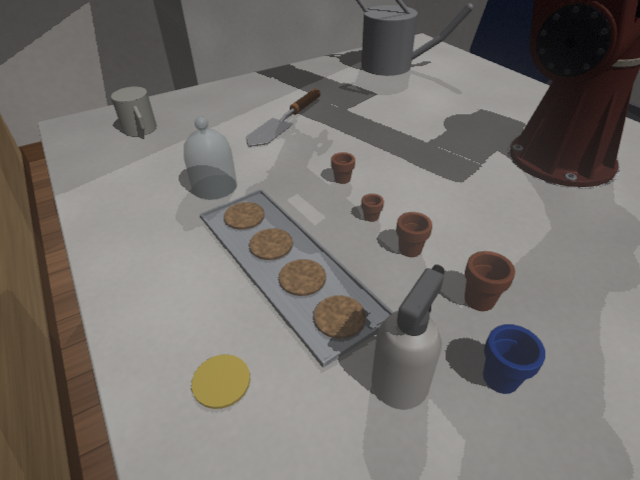

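The top view shows four terracotta pots: large (215,340), medium (300,328), tiny (362,324) and small (441,338). The blue look-alike is at (152,296) and the yellow one at (267,121). The cork discs are at (269,222), (322,218), (377,213) and (430,209), with the cloche on the right (-y) and the mister on the left. So the order from right to left is tiny, small, medium, large.

```bash
cat > h.py <<'E'
import numpy as np, cv2
from plant import *
from scipy.spatial.transform import Rotation as Ro
m=camera_model("top");K=np.array(m["intrinsics"]);rv=np.array(m["rvec"],float);tv=np.array(m["tvec"],float).reshape(3)
Rm=cv2.Rodrigues(rv)[0];C=-Rm.T@tv
def ray(u,v,z):
    d=Rm.T@np.linalg.solve(K,[u,v,1]);return (C+d*(z-C[2])/d[2])[:2]
POT=dict(tiny=(.040,.040,.016,.027),small=(.050,.048,.018,.033),medium=(.060,.056,.020,.038),large=(.072,.064,.022,.044))
def cent(xy,p,z0=0):  # centroid of the projected hull
    h,D,c,d=p;t=np.linspace(0,2*np.pi,60)
    P=np.vstack([np.c_[xy[0]+r/2*np.cos(t),xy[1]+r/2*np.sin(t),0*t+z0+z] for r,z in((D,h),(D,h-c),(d,0))])
    q=cv2.convexHull(cv2.projectPoints(P,rv,tv,K,None)[0].astype(np.float32));M=cv2.moments(q)
    return np.array([M["m10"],M["m01"]])/M["m00"],M["m00"]
def blob(im,u,v,w=28):
    hsv=cv2.cvtColor(im,cv2.COLOR_BGR2HSV);k=((hsv[...,1]>85)&((hsv[...,0]<18)|(hsv[...,0]>170))).astype(np.uint8)
    z=np.zeros_like(k);z[v-w:v+w,u-w:u+w]=k[v-w:v+w,u-w:u+w]
    z=cv2.morphologyEx(z,cv2.MORPH_OPEN,np.ones((3,3),np.uint8))
    c=max(cv2.findContours(z,0,2)[0],key=cv2.contourArea);c=cv2.convexHull(c);M=cv2.moments(c)
    return np.array([M["m10"],M["m01"]])/M["m00"],M["m00"]
def pot(im,n,u,v,z0=0,w=28):
    b,a=blob(im,u,v,w);p=POT[n];xy=ray(*b,z0+p[0])
    for _ in range(8):
        c,A=cent(xy,p,z0);xy=xy+ray(*b,p[0])-ray(*c,p[0])
    return xy,a/A
def togo(x,y,z):
    s=read_state();q=s["tcp_rot"];R=Ro.from_quat([q[1],q[2],q[3],q[0]])
    return np.round(100*R.inv().apply(np.array([x,y,z])-s["tool_pos"]),2)
E
python3 - <<'E'
from h import *
im=snapshot("top")
for n,u,v in(("large",215,340),("medium",300,328),("tiny",362,324),("small",441,338)):
    print(n,pot(im,n,u,v))
D=[]
for u,v in((430,209),(377,213),(322,218),(269,222)):
    b,a=blob(im,u,v,25);D.append(ray(*b,.010));print("disc",D[-1],a/(np.pi/4*(.074*K[0,0]/.951)**2))
D=np.array(D);print(np.linalg.norm(np.diff(D,axis=0),axis=1))
d=D[3]-D[0];print("perp deg",np.degrees(np.arctan2(-d[0],d[1])))
print("cloche knob etc", ray(497,199,0))
cv2.imwrite("pics/c1.png",cv2.resize(im[270:370,180:480],None,fx=2.6,fy=2.6))
E
```

```text
large (array([0.43606291, 0.19175573]), 0.8835679394252735)
medium (array([0.45423561, 0.05271037]), 0.8765116444400037)
tiny (array([ 0.4597602 , -0.05110837]), 0.81425307027059)
small (array([ 0.43934066, -0.18087331]), 0.8538271672029827)
disc [ 0.6589056  -0.17004046] 0.9249747314680552
disc [ 0.650226   -0.07587626] 0.9086160856981473
disc [0.6418027  0.01874189] 0.9150172949124591
disc [0.63316958 0.11338608] 0.9079048402298905
[0.09456338 0.09499234 0.09503712]
perp deg 5.188409780980584
cloche knob etc [ 0.67772912 -0.28906323]
```

View pics/c1.png

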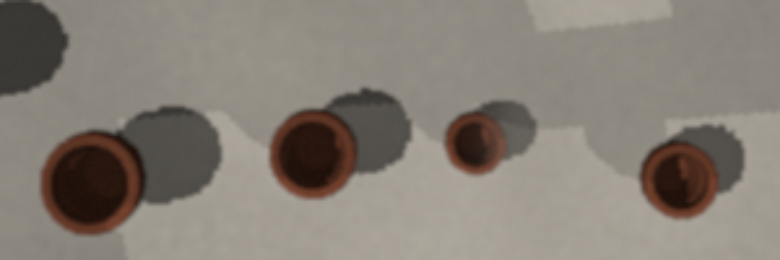

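The close crop shows four terracotta pots, large, medium, tiny and small from left to right. The blue pot is out of frame. First I turn the tool so the fingers close across the row.

>>> {"method": "send_rows", "body": {"rows": [{"wz": -10.4, "gripper": -1}, {"wz": -10.4, "gripper": -1}, {"wz": -10.4, "gripper": -1}, {"wz": -10.4, "gripper": -1}, {"wz": -10.4, "gripper": -1}, {"wz": -10.4, "gripper": -1}, {"wz": -10.4, "gripper": -1}, {"gripper": -1}], "grip_force": 25}}

```text
invalid input
```

```bash
python3 - <<'E'
from h import *
print(read_state()["tcp_rot"],togo(.4393,-.1809,.018),read_state()["gripper_width"])
E
```

```text
[1.31664582e-05 9.81068445e-01 1.93661315e-01 7.25516611e-06] [ 33.76 -29.08  21.33] 0.08530343954208423
```

>>> {"method": "send_rows", "body": {"rows": [{"wx": 0, "wy": 0, "wz": -10.4, "tx": 0, "ty": 0, "tz": 0, "gripper": -1}, {"wx": 0, "wy": 0, "wz": -10.4, "tx": 0, "ty": 0, "tz": 0, "gripper": -1}, {"wx": 0, "wy": 0, "wz": -10.4, "tx": 0, "ty": 0, "tz": 0, "gripper": -1}, {"wx": 0, "wy": 0, "wz": -10.4, "tx": 0, "ty": 0, "tz": 0, "gripper": -1}, {"wx": 0, "wy": 0, "wz": -10.4, "tx": 0, "ty": 0, "tz": 0, "gripper": -1}, {"wx": 0, "wy": 0, "wz": -10.4, "tx": 0, "ty": 0, "tz": 0, "gripper": -1}, {"wx": 0, "wy": 0, "wz": -10.4, "tx": 0, "ty": 0, "tz": 0, "gripper": -1}, {"wx": 0, "wy": 0, "wz": 0, "tx": 0, "ty": 0, "tz": 0, "gripper": -1}], "grip_force": 25}}

```text
time_s: 1.85
tool_pos: [0.2375, -0.5781, 0.2313]
tcp_rot: [0.0, 0.676, 0.737, -0.0]
wrist_force: [-1.0, 0.1, -0.2]
gripper_width: 0.0852
grip_force: 0.0
```

```bash
python3 - <<'E'
from h import *
print(read_state()["tcp_rot"],togo(.4393,-.1809,.018),read_state()["gripper_width"])
E
```

```text
[ 2.60597032e-05  6.75511513e-01  7.37349438e-01 -2.93986461e-05] [37.81 23.57 21.33] 0.08516417249754085
```

>>> {"method": "send_rows", "body": {"rows": [{"wx": 0, "wy": 0, "wz": 0, "tx": 3.78, "ty": 2.36, "tz": 0, "gripper": -1}, {"wx": 0, "wy": 0, "wz": 0, "tx": 3.78, "ty": 2.36, "tz": 0, "gripper": -1}, {"wx": 0, "wy": 0, "wz": 0, "tx": 3.78, "ty": 2.36, "tz": 0, "gripper": -1}, {"wx": 0, "wy": 0, "wz": 0, "tx": 3.78, "ty": 2.36, "tz": 0, "gripper": -1}, {"wx": 0, "wy": 0, "wz": 0, "tx": 3.78, "ty": 2.36, "tz": 0, "gripper": -1}, {"wx": 0, "wy": 0, "wz": 0, "tx": 3.78, "ty": 2.36, "tz": 0, "gripper": -1}, {"wx": 0, "wy": 0, "wz": 0, "tx": 3.78, "ty": 2.36, "tz": 0, "gripper": -1}, {"wx": 0, "wy": 0, "wz": 0, "tx": 3.78, "ty": 2.36, "tz": 0, "gripper": -1}, {"wx": 0, "wy": 0, "wz": 0, "tx": 3.78, "ty": 2.36, "tz": 3, "gripper": -1}, {"wx": 0, "wy": 0, "wz": 0, "tx": 3.78, "ty": 2.36, "tz": 3, "gripper": -1}, {"wx": 0, "wy": 0, "wz": 0, "tx": 0, "ty": 0, "tz": 3, "gripper": -1}, {"wx": 0, "wy": 0, "wz": 0, "tx": 0, "ty": 0, "tz": 0, "gripper": -1}]}}

```text
time_s: 3.35
tool_pos: [0.4368, -0.1787, 0.1389]
tcp_rot: [-0.003, 0.675, 0.738, -0.001]
wrist_force: [0.3, -1.0, 0.2]
gripper_width: 0.0854
grip_force: 0.0
```

```bash
python3 - <<'E'
from h import *
im=snapshot("top");cv2.imwrite("pics/t2.png",im)
print(read_state()["tcp_rot"],togo(.4393,-.1809,.018),read_state()["joint_pos"])
E
```

```text
[-1.12368130e-03  6.75271921e-01  7.37567954e-01 -2.88667814e-04] [-0.12  0.14 12.27] [-5.38116978e-01 -5.81062390e-03  2.03889175e+00 -1.24868028e-04
  1.11082917e+00 -6.26189888e-01]
```

View pics/t2.png

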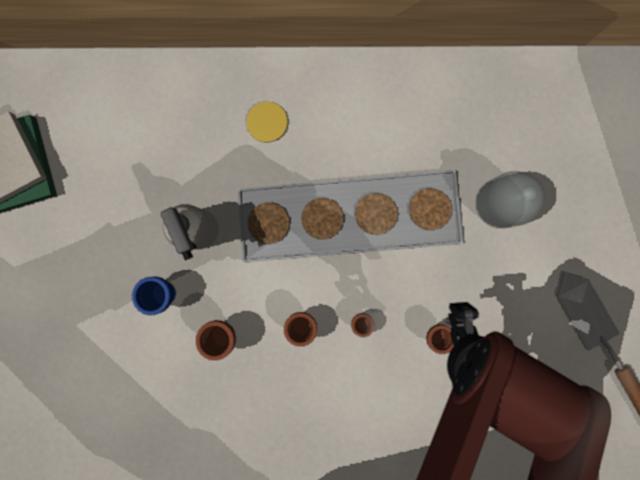

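The arm stands over the small pot at (441,338), with the gripper showing at about (463,340). I'll check that against the projection.

```bash
python3 - <<'E'
from h import *
p=read_state()["tool_pos"]
print(p,cv2.projectPoints(np.array([p,p+[0,0,.07],p+[0,0,.15],[.4393,-.1809,.05]]),rv,tv,K,None)[0].reshape(-1,2))
s=camera_model("scene");im=snapshot("scene")
a=cv2.projectPoints(np.array([[.4393,-.1809,.05],[.4393,-.1809,0],p]),np.array(s["rvec"]),np.array(s["tvec"]),np.array(s["intrinsics"]),None)[0].reshape(-1,2)
print(a)
cv2.imwrite("pics/s2.png",cv2.resize(im[20:260,240:560],None,fx=2.4,fy=2.4))
E
```

```text
[ 0.43808889 -0.18000214  0.14070696] [[453.69034703 349.03469787]
 [465.23637598 357.38259777]
 [481.44871625 369.10428965]
 [441.95353547 339.41721667]]
[[341.62334801 157.93711856]
 [341.17285251 179.1865238 ]
 [343.36684533 114.82240076]]
```

View pics/s2.png

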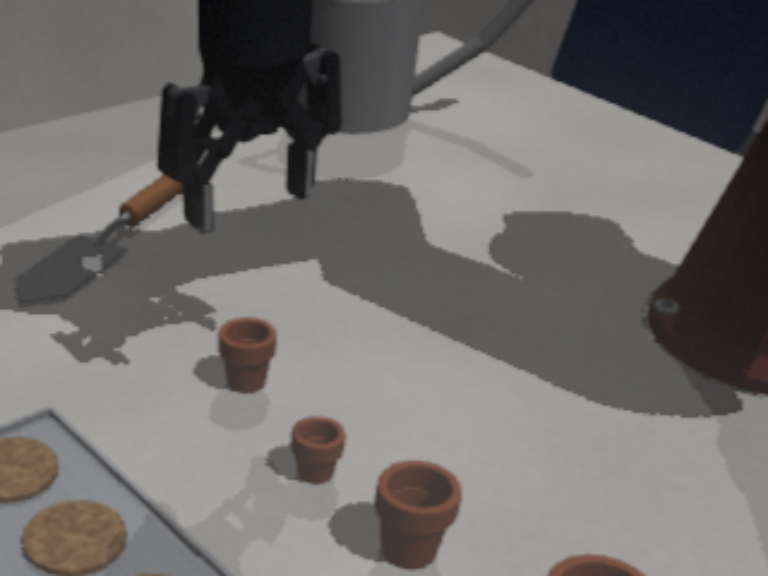

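The scene crop shows the fingers straddling the small pot, and the projections match. I'll descend and grip.

>>> {"method": "send_rows", "body": {"rows": [{"wx": 0, "wy": 0, "wz": 0, "tx": -0.1, "ty": 0.1, "tz": 3.5, "gripper": -1}, {"wx": 0, "wy": 0, "wz": 0, "tx": 0, "ty": 0, "tz": 3.5, "gripper": -1}, {"wx": 0, "wy": 0, "wz": 0, "tx": 0, "ty": 0, "tz": 3.0, "gripper": -1}, {"wx": 0, "wy": 0, "wz": 0, "tx": 0, "ty": 0, "tz": 2.2, "gripper": -1}, {"wx": 0, "wy": 0, "wz": 0, "tx": 0, "ty": 0, "tz": 0, "gripper": -1}, {"wx": 0, "wy": 0, "wz": 0, "tx": 0, "ty": 0, "tz": 0, "gripper": 0}, {"wx": 0, "wy": 0, "wz": 0, "tx": 0, "ty": 0, "tz": 0, "gripper": 0.5}, {"wx": 0, "wy": 0, "wz": 0, "tx": 0, "ty": 0, "tz": 0, "gripper": 1}, {"wx": 0, "wy": 0, "wz": 0, "tx": 0, "ty": 0, "tz": 0, "gripper": 1}, {"wx": 0, "wy": 0, "wz": 0, "tx": 0, "ty": 0, "tz": 0, "gripper": 1}, {"wx": 0, "wy": 0, "wz": 0, "tx": 0, "ty": 0, "tz": 0, "gripper": 1}], "grip_force": 25}}

```text
time_s: 4.82
tool_pos: [0.4412, -0.1824, 0.0212]
tcp_rot: [0.002, 0.675, 0.738, 0.0]
wrist_force: [-0.9, 0.5, 5.2]
gripper_width: 0.0477
grip_force: 25.1
```

>>> {"method": "send_rows", "body": {"rows": [{"wx": 0, "wy": 0, "wz": 0, "tx": 0, "ty": 0, "tz": -2, "gripper": 1}, {"wx": 0, "wy": 0, "wz": 0, "tx": 0, "ty": 0, "tz": -4, "gripper": 1}, {"wx": 0, "wy": 0, "wz": 0, "tx": 0, "ty": 0, "tz": -3, "gripper": 1}, {"wx": 0, "wy": 0, "wz": 0, "tx": 0.8, "ty": 2, "tz": 0, "gripper": 1}, {"wx": 0, "wy": 0, "wz": 0, "tx": 1.5, "ty": 3.8, "tz": 0, "gripper": 1}, {"wx": 0, "wy": 0, "wz": 0, "tx": 1.5, "ty": 3.8, "tz": 0, "gripper": 1}, {"wx": 0, "wy": 0, "wz": 0, "tx": 1.5, "ty": 3.8, "tz": 0, "gripper": 1}, {"wx": 0, "wy": 0, "wz": 0, "tx": 1.5, "ty": 3.8, "tz": 0, "gripper": 1}, {"wx": 0, "wy": 0, "wz": 0, "tx": 1.0, "ty": 2.6, "tz": 0, "gripper": 1}, {"wx": 0, "wy": 0, "wz": 0, "tx": 0.8, "ty": 2, "tz": 3, "gripper": 1}, {"wx": 0, "wy": 0, "wz": 0, "tx": 0, "ty": 0, "tz": 2, "gripper": 1}, {"wx": 0, "wy": 0, "wz": 0, "tx": 0, "ty": 0, "tz": 0, "gripper": 1}]}}

```text
time_s: 6.32
tool_pos: [0.6462, -0.0759, 0.0565]
tcp_rot: [-0.003, 0.675, 0.738, -0.002]
wrist_force: [-0.7, -0.3, -1.2]
gripper_width: 0.0472
grip_force: 26.1
```

```bash
python3 - <<'E'
from h import *
s=read_state();print(s["tool_pos"],s["gripper_width"],s["grip_force"],togo(.6502,-.0759,.0305))
s=camera_model("scene");im=snapshot("scene")
cv2.imwrite("pics/s3.png",cv2.resize(im[100:380,160:480],None,fx=2.1,fy=2.1))
p=read_state()["tool_pos"]
for k in range(3): snapshot("top");print(togo(.6502,-.0759,.0305))
E
```

```text
[ 0.64623544 -0.07587916  0.05654786] 0.047165140052350944 26.132931523025036 [-0.04  0.41  2.6 ]
[0.06 0.18 2.88]
[0.09 0.11 2.96]
[0.1  0.06 3.02]
```

View pics/s3.png

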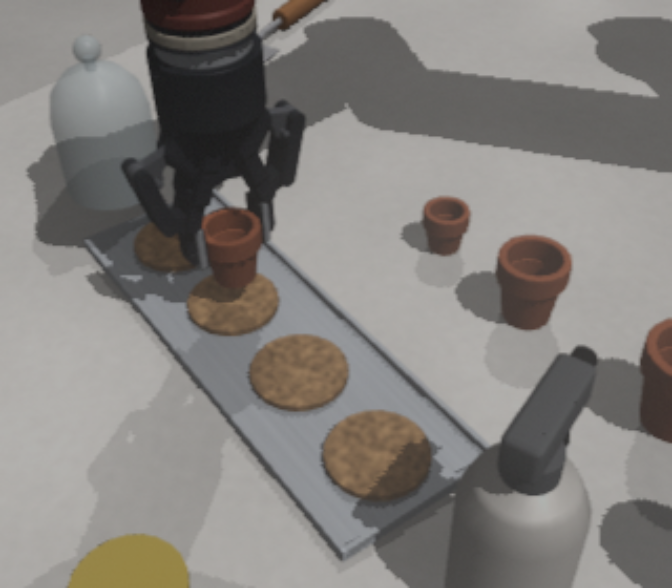

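The small pot is held upright over the second disc, at crop (233,240). I'll lower it.

>>> {"method": "send_rows", "body": {"rows": [{"wx": 0, "wy": 0, "wz": 0, "tx": 0.1, "ty": 0.05, "tz": 1.5, "gripper": 1}, {"wx": 0, "wy": 0, "wz": 0, "tx": 0, "ty": 0, "tz": 0.9, "gripper": 1}, {"wx": 0, "wy": 0, "wz": 0, "tx": 0, "ty": 0, "tz": 0.3, "gripper": 1}, {"wx": 0, "wy": 0, "wz": 0, "tx": 0, "ty": 0, "tz": 0.2, "gripper": 1}, {"wx": 0, "wy": 0, "wz": 0, "tx": 0, "ty": 0, "tz": 0, "gripper": 1}, {"wx": 0, "wy": 0, "wz": 0, "tx": 0, "ty": 0, "tz": 0, "gripper": 1}]}}

```text
time_s: 7.28
tool_pos: [0.6486, -0.0751, 0.0314]
tcp_rot: [-0.001, 0.675, 0.738, -0.001]
wrist_force: [-5.1, 1.0, 7.0]
gripper_width: 0.0479
grip_force: 26.7
```

```bash
python3 - <<'E'
from h import *
for k in range(3): snapshot("top");print(togo(.6502,-.0759,.0305),read_state()["wrist_force"],read_state()["gripper_width"])
E
```

```text
[-0.1   0.15  0.09] [-5.06871449  0.03355784  6.79378841] 0.04763052618315932
[-0.09  0.15  0.08] [-5.36295874  0.75769216  7.85121991] 0.04737513723355918
[-0.1   0.16  0.08] [-4.96154965  0.08998662  6.66155399] 0.04754373177374964
```

>>> {"method": "send_rows", "body": {"rows": [{"wx": 0, "wy": 0, "wz": 0, "tx": 0, "ty": 0, "tz": 0, "gripper": -0.3}, {"wx": 0, "wy": 0, "wz": 0, "tx": 0, "ty": 0, "tz": 0, "gripper": -0.6}, {"wx": 0, "wy": 0, "wz": 0, "tx": 0, "ty": 0, "tz": 0, "gripper": -1}, {"wx": 0, "wy": 0, "wz": 0, "tx": 0, "ty": 0, "tz": -2, "gripper": -1}, {"wx": 0, "wy": 0, "wz": 0, "tx": 0, "ty": 0, "tz": -3.5, "gripper": -1}, {"wx": 0, "wy": 0, "wz": 0, "tx": 0.4, "ty": -1.6, "tz": -2.5, "gripper": -1}, {"wx": 0, "wy": 0, "wz": 0, "tx": 0.9, "ty": -4, "tz": 0, "gripper": -1}, {"wx": 0, "wy": 0, "wz": 0, "tx": 0.9, "ty": -4, "tz": 0, "gripper": -1}, {"wx": 0, "wy": 0, "wz": 0, "tx": 0.9, "ty": -4, "tz": 0, "gripper": -1}, {"wx": 0, "wy": 0, "wz": 0, "tx": 0.7, "ty": -3.5, "tz": 0, "gripper": -1}, {"wx": 0, "wy": 0, "wz": 0, "tx": 0.3, "ty": -1.5, "tz": 2, "gripper": -1}, {"wx": 0, "wy": 0, "wz": 0, "tx": 0, "ty": 0, "tz": 2, "gripper": -1}]}}

```text
time_s: 8.93
tool_pos: [0.4606, -0.051, 0.0715]
tcp_rot: [0.001, 0.675, 0.738, 0.001]
wrist_force: [0.8, -0.7, 0.5]
gripper_width: 0.0854
grip_force: 0.0
```

```bash
python3 - <<'E'
from h import *
for k in range(5): im=snapshot("top")
print(togo(.4598,-.0511,.010))
print(pot(im,"small",380,212,.010,30))
cv2.imwrite("pics/t4.png",im)
E
```

```text
[ 0.05 -0.23  6.17]
(array([ 0.64630722, -0.07205998]), 1.8542190088118922)
```

View pics/t4.png

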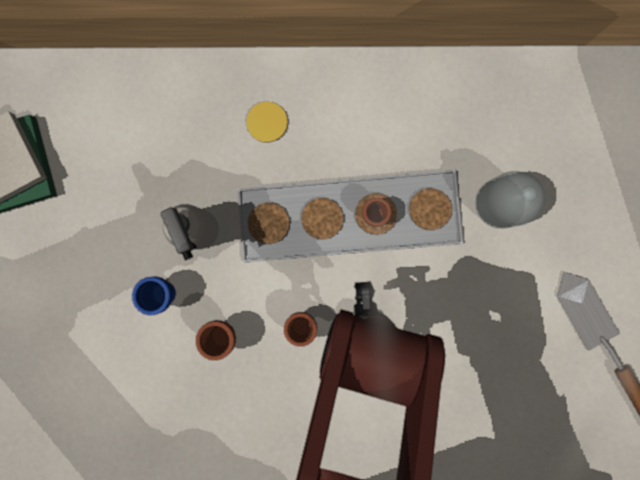

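The small pot stands on the second disc at (378,211). Next is the tiny pot.

>>> {"method": "send_rows", "body": {"rows": [{"wx": 0, "wy": 0, "wz": 0, "tx": 0.05, "ty": -0.23, "tz": 2, "gripper": -1}, {"wx": 0, "wy": 0, "wz": 0, "tx": 0, "ty": 0, "tz": 2, "gripper": -1}, {"wx": 0, "wy": 0, "wz": 0, "tx": 0, "ty": 0, "tz": 1.5, "gripper": -1}, {"wx": 0, "wy": 0, "wz": 0, "tx": 0, "ty": 0, "tz": 0.5, "gripper": -1}, {"wx": 0, "wy": 0, "wz": 0, "tx": 0, "ty": 0, "tz": 0, "gripper": -1}, {"wx": 0, "wy": 0, "wz": 0, "tx": 0, "ty": 0, "tz": 0, "gripper": 0}, {"wx": 0, "wy": 0, "wz": 0, "tx": 0, "ty": 0, "tz": 0, "gripper": 0.5}, {"wx": 0, "wy": 0, "wz": 0, "tx": 0, "ty": 0, "tz": 0, "gripper": 1}, {"wx": 0, "wy": 0, "wz": 0, "tx": 0, "ty": 0, "tz": 0, "gripper": 1}, {"wx": 0, "wy": 0, "wz": 0, "tx": 0, "ty": 0, "tz": 0, "gripper": 1}, {"wx": 0, "wy": 0, "wz": 0, "tx": 0, "ty": 0, "tz": 0, "gripper": 1}]}}

```text
time_s: 10.55
tool_pos: [0.459, -0.0509, 0.0109]
tcp_rot: [0.0, 0.675, 0.738, 0.0]
wrist_force: [-1.7, 0.5, 6.6]
gripper_width: 0.0394
grip_force: 25.1
```

```bash
python3 - <<'E'
from h import *
for k in range(3): im=snapshot("top")
s=read_state();print(s["tool_pos"],s["wrist_force"],s["gripper_width"],s["grip_force"],togo(.6589,-.1700,.02+.1))
E
```

```text
[ 0.45896691 -0.05085308  0.01093184] [-1.65654075  0.12631888  5.92264713] 0.03930059051967077 25.08842253126204 [-13.66  18.85 -10.89]
```

>>> {"method": "send_rows", "body": {"rows": [{"wx": 0, "wy": 0, "wz": 0, "tx": 0, "ty": 0, "tz": -2, "gripper": 1}, {"wx": 0, "wy": 0, "wz": 0, "tx": 0, "ty": 0, "tz": -4, "gripper": 1}, {"wx": 0, "wy": 0, "wz": 0, "tx": 0, "ty": 0, "tz": -3, "gripper": 1}, {"wx": 0, "wy": 0, "wz": 0, "tx": -1.5, "ty": 2, "tz": 0, "gripper": 1}, {"wx": 0, "wy": 0, "wz": 0, "tx": -2.4, "ty": 3.3, "tz": 0, "gripper": 1}, {"wx": 0, "wy": 0, "wz": 0, "tx": -2.4, "ty": 3.3, "tz": 0, "gripper": 1}, {"wx": 0, "wy": 0, "wz": 0, "tx": -2.4, "ty": 3.3, "tz": 0, "gripper": 1}, {"wx": 0, "wy": 0, "wz": 0, "tx": -2.4, "ty": 3.3, "tz": 0, "gripper": 1}, {"wx": 0, "wy": 0, "wz": 0, "tx": -1.6, "ty": 2.2, "tz": 0, "gripper": 1}, {"wx": 0, "wy": 0, "wz": 0, "tx": -1, "ty": 1.5, "tz": 2.5, "gripper": 1}, {"wx": 0, "wy": 0, "wz": 0, "tx": 0, "ty": 0, "tz": 2.5, "gripper": 1}, {"wx": 0, "wy": 0, "wz": 0, "tx": 0, "ty": 0, "tz": 0, "gripper": 1}]}}

```text
time_s: 12.2
tool_pos: [0.6558, -0.1692, 0.0462]
tcp_rot: [-0.004, 0.675, 0.738, -0.001]
wrist_force: [-1.5, 0.7, 0.3]
gripper_width: 0.0398
grip_force: 25.4
```

```bash
python3 - <<'E'
from h import *
for k in range(5): im=snapshot("top")
s=read_state();print(s["wrist_force"],s["gripper_width"],s["grip_force"],togo(.6589,-.1700,.0209))
E
```

```text
[-0.00563726  0.12419139  0.19222712] 0.03957643970526029 25.42168825864792 [ 0.06 -0.1   3.11]
```

>>> {"method": "send_rows", "body": {"rows": [{"wx": 0, "wy": 0, "wz": 0, "tx": 0.06, "ty": -0.1, "tz": 1.5, "gripper": 1}, {"wx": 0, "wy": 0, "wz": 0, "tx": 0, "ty": 0, "tz": 1.0, "gripper": 1}, {"wx": 0, "wy": 0, "wz": 0, "tx": 0, "ty": 0, "tz": 0.4, "gripper": 1}, {"wx": 0, "wy": 0, "wz": 0, "tx": 0, "ty": 0, "tz": 0.2, "gripper": 1}, {"wx": 0, "wy": 0, "wz": 0, "tx": 0, "ty": 0, "tz": 0, "gripper": 1}, {"wx": 0, "wy": 0, "wz": 0, "tx": 0, "ty": 0, "tz": 0, "gripper": 1}]}}

```text
time_s: 13.2
tool_pos: [0.6565, -0.1693, 0.021]
tcp_rot: [-0.002, 0.675, 0.738, -0.001]
wrist_force: [-7.4, 2.3, 11.0]
gripper_width: 0.0394
grip_force: 26.1
```

```bash
python3 - <<'E'
from h import *
s=read_state();print(s["wrist_force"],s["gripper_width"],s["grip_force"],togo(.6589,-.1700,.0209),togo(.4542,.0527,.025))
E
```

```text
[-7.44036985  2.25334725 10.97468835] 0.03940492004898535 26.14523489959538 [-0.09  0.23  0.01] [ 23.93 -18.16  -0.28]
```

>>> {"method": "send_rows", "body": {"rows": [{"wx": 0, "wy": 0, "wz": 0, "tx": 0, "ty": 0, "tz": 0, "gripper": -0.3}, {"wx": 0, "wy": 0, "wz": 0, "tx": 0, "ty": 0, "tz": 0, "gripper": -0.6}, {"wx": 0, "wy": 0, "wz": 0, "tx": 0, "ty": 0, "tz": 0, "gripper": -1}, {"wx": 0, "wy": 0, "wz": 0, "tx": 0, "ty": 0, "tz": -2, "gripper": -1}, {"wx": 0, "wy": 0, "wz": 0, "tx": 0, "ty": 0, "tz": -3.5, "gripper": -1}, {"wx": 0, "wy": 0, "wz": 0, "tx": 0, "ty": 0, "tz": -3.5, "gripper": -1}, {"wx": 0, "wy": 0, "wz": 0, "tx": 4, "ty": -3.1, "tz": -1, "gripper": -1}, {"wx": 0, "wy": 0, "wz": 0, "tx": 4.5, "ty": -3.5, "tz": 0, "gripper": -1}, {"wx": 0, "wy": 0, "wz": 0, "tx": 4.5, "ty": -3.5, "tz": 0, "gripper": -1}, {"wx": 0, "wy": 0, "wz": 0, "tx": 4.5, "ty": -3.5, "tz": 0, "gripper": -1}, {"wx": 0, "wy": 0, "wz": 0, "tx": 4, "ty": -3, "tz": 0, "gripper": -1}, {"wx": 0, "wy": 0, "wz": 0, "tx": 2.4, "ty": -1.7, "tz": 0, "gripper": -1}]}}

```text
time_s: 14.7
tool_pos: [0.4528, 0.0534, 0.1204]
tcp_rot: [0.0, 0.674, 0.738, 0.001]
wrist_force: [-0.6, -0.2, 0.2]
gripper_width: 0.0855
grip_force: 0.0
```

```bash
python3 - <<'E'
from h import *
for k in range(6): im=snapshot("top")
print(togo(.4542,.0527,.025))
cv2.imwrite("pics/t5.png",im)
E
```

```text
[ 0.17 -0.17  9.54]
```

View pics/t5.png

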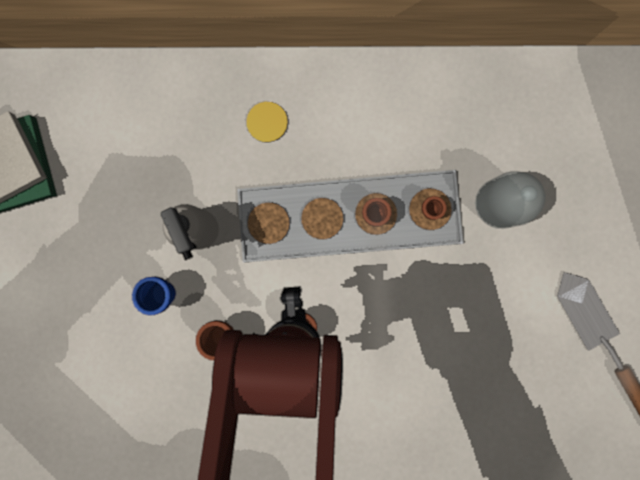

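The tiny pot stands at (435,207) and the small one at (378,211). The arm is over the medium pot.

>>> {"method": "send_rows", "body": {"rows": [{"wx": 0, "wy": 0, "wz": 0, "tx": 0.17, "ty": -0.17, "tz": 2.5, "gripper": -1}, {"wx": 0, "wy": 0, "wz": 0, "tx": 0, "ty": 0, "tz": 3, "gripper": -1}, {"wx": 0, "wy": 0, "wz": 0, "tx": 0, "ty": 0, "tz": 2.5, "gripper": -1}, {"wx": 0, "wy": 0, "wz": 0, "tx": 0, "ty": 0, "tz": 1.5, "gripper": -1}, {"wx": 0, "wy": 0, "wz": 0, "tx": 0, "ty": 0, "tz": 0, "gripper": -1}, {"wx": 0, "wy": 0, "wz": 0, "tx": 0, "ty": 0, "tz": 0, "gripper": 0}, {"wx": 0, "wy": 0, "wz": 0, "tx": 0, "ty": 0, "tz": 0, "gripper": 0.5}, {"wx": 0, "wy": 0, "wz": 0, "tx": 0, "ty": 0, "tz": 0, "gripper": 1}, {"wx": 0, "wy": 0, "wz": 0, "tx": 0, "ty": 0, "tz": 0, "gripper": 1}, {"wx": 0, "wy": 0, "wz": 0, "tx": 0, "ty": 0, "tz": 0, "gripper": 1}, {"wx": 0, "wy": 0, "wz": 0, "tx": 0, "ty": 0, "tz": 0, "gripper": 1}], "grip_force": 30}}

```text
time_s: 16.38
tool_pos: [0.4536, 0.0533, 0.0257]
tcp_rot: [0.001, 0.675, 0.738, 0.001]
wrist_force: [-1.8, -0.0, 6.0]
gripper_width: 0.0561
grip_force: 31.6
```

```bash
python3 - <<'E'
from h import *
for k in range(3): im=snapshot("top")
s=read_state();print(s["tool_pos"],s["wrist_force"],s["gripper_width"],s["grip_force"],togo(.6418,.0187,.12))
E
```

```text
[0.45364697 0.05333049 0.02568769] [-1.60382848 -0.57123714  5.6553146 ] 0.05551531376459734 31.605988489463925 [-5.14 18.45 -9.38]
```

>>> {"method": "send_rows", "body": {"rows": [{"wx": 0, "wy": 0, "wz": 0, "tx": 0, "ty": 0, "tz": -2, "gripper": 1}, {"wx": 0, "wy": 0, "wz": 0, "tx": 0, "ty": 0, "tz": -4, "gripper": 1}, {"wx": 0, "wy": 0, "wz": 0, "tx": 0, "ty": 0, "tz": -3, "gripper": 1}, {"wx": 0, "wy": 0, "wz": 0, "tx": -0.5, "ty": 1.8, "tz": 0, "gripper": 1}, {"wx": 0, "wy": 0, "wz": 0, "tx": -0.9, "ty": 3.3, "tz": 0, "gripper": 1}, {"wx": 0, "wy": 0, "wz": 0, "tx": -0.9, "ty": 3.3, "tz": 0, "gripper": 1}, {"wx": 0, "wy": 0, "wz": 0, "tx": -0.9, "ty": 3.3, "tz": 0, "gripper": 1}, {"wx": 0, "wy": 0, "wz": 0, "tx": -0.9, "ty": 3.3, "tz": 0, "gripper": 1}, {"wx": 0, "wy": 0, "wz": 0, "tx": -0.6, "ty": 2.2, "tz": 0, "gripper": 1}, {"wx": 0, "wy": 0, "wz": 0, "tx": -0.4, "ty": 1.2, "tz": 2.5, "gripper": 1}, {"wx": 0, "wy": 0, "wz": 0, "tx": 0, "ty": 0, "tz": 2.5, "gripper": 1}, {"wx": 0, "wy": 0, "wz": 0, "tx": 0, "ty": 0, "tz": 0, "gripper": 1}]}}

```text
time_s: 18.02
tool_pos: [0.6373, 0.0194, 0.0611]
tcp_rot: [-0.003, 0.675, 0.738, -0.002]
wrist_force: [-0.6, -0.1, -0.8]
gripper_width: 0.0557
grip_force: 32.2
```

```bash
python3 - <<'E'
from h import *
for k in range(5): im=snapshot("top")
s=read_state();print(s["wrist_force"],s["gripper_width"],s["grip_force"],togo(.6418,.0187,.0357))
E
```

```text
[-0.28508186 -0.12225664  0.07845825] 0.055408579643512174 32.25355150178075 [-0.05  0.04  3.03]
```

>>> {"method": "send_rows", "body": {"rows": [{"wx": 0, "wy": 0, "wz": 0, "tx": -0.05, "ty": 0.05, "tz": 1.5, "gripper": 1}, {"wx": 0, "wy": 0, "wz": 0, "tx": 0, "ty": 0, "tz": 1.0, "gripper": 1}, {"wx": 0, "wy": 0, "wz": 0, "tx": 0, "ty": 0, "tz": 0.4, "gripper": 1}, {"wx": 0, "wy": 0, "wz": 0, "tx": 0, "ty": 0, "tz": 0.1, "gripper": 1}, {"wx": 0, "wy": 0, "wz": 0, "tx": 0, "ty": 0, "tz": 0, "gripper": 1}, {"wx": 0, "wy": 0, "wz": 0, "tx": 0, "ty": 0, "tz": 0, "gripper": 1}]}}

```text
time_s: 19.02
tool_pos: [0.6397, 0.0187, 0.0358]
tcp_rot: [-0.001, 0.675, 0.738, -0.001]
wrist_force: [-6.5, 0.9, 10.2]
gripper_width: 0.0558
grip_force: 33.0
```

```bash
python3 - <<'E'
from h import *
s=read_state();print(s["wrist_force"],s["gripper_width"],s["grip_force"],togo(.6418,.0187,.0357),togo(.4361,.1918,.036))
E
```

```text
[-6.48297791  0.91238381 10.16215357] 0.05580039240871667 33.002918497659266 [-0.02  0.21  0.01] [ 19.07 -18.72   0.05]
```

>>> {"method": "send_rows", "body": {"rows": [{"wx": 0, "wy": 0, "wz": 0, "tx": 0, "ty": 0, "tz": 0, "gripper": -0.5}, {"wx": 0, "wy": 0, "wz": 0, "tx": 0, "ty": 0, "tz": 0, "gripper": -0.7}, {"wx": 0, "wy": 0, "wz": 0, "tx": 0, "ty": 0, "tz": 0, "gripper": -1}, {"wx": 0, "wy": 0, "wz": 0, "tx": 0, "ty": 0, "tz": -2, "gripper": -1}, {"wx": 0, "wy": 0, "wz": 0, "tx": 0, "ty": 0, "tz": -3.5, "gripper": -1}, {"wx": 0, "wy": 0, "wz": 0, "tx": 0, "ty": 0, "tz": -3.5, "gripper": -1}, {"wx": 0, "wy": 0, "wz": 0, "tx": 3, "ty": -3, "tz": 0, "gripper": -1}, {"wx": 0, "wy": 0, "wz": 0, "tx": 3.7, "ty": -3.7, "tz": 0, "gripper": -1}, {"wx": 0, "wy": 0, "wz": 0, "tx": 3.7, "ty": -3.7, "tz": 0, "gripper": -1}, {"wx": 0, "wy": 0, "wz": 0, "tx": 3.7, "ty": -3.6, "tz": 0, "gripper": -1}, {"wx": 0, "wy": 0, "wz": 0, "tx": 3, "ty": -3, "tz": 0, "gripper": -1}, {"wx": 0, "wy": 0, "wz": 0, "tx": 2.0, "ty": -1.9, "tz": 0, "gripper": -1}]}}

```text
time_s: 20.52
tool_pos: [0.4343, 0.1932, 0.1257]
tcp_rot: [0.0, 0.674, 0.738, 0.001]
wrist_force: [0.4, -0.0, 0.5]
gripper_width: 0.0856
grip_force: 0.0
```

```bash
python3 - <<'E'
from h import *
for k in range(6): im=snapshot("top")
print(togo(.4361,.1918,.036))
E
```

```text
[ 0.02 -0.09  8.93]
```

>>> {"method": "send_rows", "body": {"rows": [{"wx": 0, "wy": 0, "wz": 0, "tx": 0, "ty": -0.1, "tz": 2.0, "gripper": -1}, {"wx": 0, "wy": 0, "wz": 0, "tx": 0, "ty": 0, "tz": 2.9, "gripper": -1}, {"wx": 0, "wy": 0, "wz": 0, "tx": 0, "ty": 0, "tz": 2.5, "gripper": -1}, {"wx": 0, "wy": 0, "wz": 0, "tx": 0, "ty": 0, "tz": 1.5, "gripper": -1}, {"wx": 0, "wy": 0, "wz": 0, "tx": 0, "ty": 0, "tz": 0, "gripper": -1}, {"wx": 0, "wy": 0, "wz": 0, "tx": 0, "ty": 0, "tz": 0, "gripper": -0.4}, {"wx": 0, "wy": 0, "wz": 0, "tx": 0, "ty": 0, "tz": 0, "gripper": 0.2}, {"wx": 0, "wy": 0, "wz": 0, "tx": 0, "ty": 0, "tz": 0, "gripper": 1}, {"wx": 0, "wy": 0, "wz": 0, "tx": 0, "ty": 0, "tz": 0, "gripper": 1}, {"wx": 0, "wy": 0, "wz": 0, "tx": 0, "ty": 0, "tz": 0, "gripper": 1}, {"wx": 0, "wy": 0, "wz": 0, "tx": 0, "ty": 0, "tz": 0, "gripper": 1}], "grip_force": 35}}

```text
time_s: 22.2
tool_pos: [0.4355, 0.1921, 0.0367]
tcp_rot: [0.001, 0.675, 0.738, 0.001]
wrist_force: [-0.5, -0.5, 5.1]
gripper_width: 0.0639
grip_force: 38.7
```

```bash
python3 - <<'E'
from h import *
for k in range(3): im=snapshot("top")
s=read_state();print(s["tool_pos"],s["wrist_force"],s["gripper_width"],s["grip_force"],togo(.6332,.1134,.12))
print(ray(195,222,0),ray(178,230,.15))
E
```

```text
[0.43553407 0.19213846 0.03671008] [-0.70900586 -0.62778847  6.00519942] 0.06393942374858029 38.671560790389776 [-9.61 19.   -8.29]
[0.63420155 0.24539889] [0.61136584 0.23262309]
```

>>> {"method": "send_rows", "body": {"rows": [{"wx": 0, "wy": 0, "wz": 0, "tx": 0, "ty": 0, "tz": -2, "gripper": 1}, {"wx": 0, "wy": 0, "wz": 0, "tx": 0, "ty": 0, "tz": -4, "gripper": 1}, {"wx": 0, "wy": 0, "wz": 0, "tx": -0.9, "ty": 0.5, "tz": -3, "gripper": 1}, {"wx": 0, "wy": 0, "wz": 0, "tx": -2, "ty": 1.8, "tz": 0, "gripper": 1}, {"wx": 0, "wy": 0, "wz": 0, "tx": -2.3, "ty": 2.8, "tz": 0, "gripper": 1}, {"wx": 0, "wy": 0, "wz": 0, "tx": -2, "ty": 3.3, "tz": 0, "gripper": 1}, {"wx": 0, "wy": 0, "wz": 0, "tx": -1.4, "ty": 3.3, "tz": 0, "gripper": 1}, {"wx": 0, "wy": 0, "wz": 0, "tx": -0.8, "ty": 3.3, "tz": 0, "gripper": 1}, {"wx": 0, "wy": 0, "wz": 0, "tx": -0.2, "ty": 2.5, "tz": 0, "gripper": 1}, {"wx": 0, "wy": 0, "wz": 0, "tx": 0, "ty": 1.4, "tz": 2.5, "gripper": 1}, {"wx": 0, "wy": 0, "wz": 0, "tx": 0, "ty": 0, "tz": 2.5, "gripper": 1}, {"wx": 0, "wy": 0, "wz": 0, "tx": 0, "ty": 0, "tz": 0, "gripper": 1}]}}

```text
time_s: 23.85
tool_pos: [0.6281, 0.1131, 0.0717]
tcp_rot: [-0.003, 0.675, 0.738, -0.003]
wrist_force: [-0.7, -0.0, -2.1]
gripper_width: 0.0642
grip_force: 39.5
```

```bash
python3 - <<'E'
from h import *
for k in range(5): im=snapshot("top")
s=read_state();print(s["wrist_force"],s["gripper_width"],s["grip_force"],togo(.6332,.1134,.0467))
E
```

```text
[-0.08491592  0.68200611 -1.42906422] 0.06411211993986853 39.509752225130796 [-0.    0.08  3.03]
```

>>> {"method": "send_rows", "body": {"rows": [{"wx": 0, "wy": 0, "wz": 0, "tx": 0, "ty": 0.1, "tz": 1.5, "gripper": 1}, {"wx": 0, "wy": 0, "wz": 0, "tx": 0, "ty": 0, "tz": 1.0, "gripper": 1}, {"wx": 0, "wy": 0, "wz": 0, "tx": 0, "ty": 0, "tz": 0.4, "gripper": 1}, {"wx": 0, "wy": 0, "wz": 0, "tx": 0, "ty": 0, "tz": 0.1, "gripper": 1}, {"wx": 0, "wy": 0, "wz": 0, "tx": 0, "ty": 0, "tz": 0, "gripper": 1}, {"wx": 0, "wy": 0, "wz": 0, "tx": 0, "ty": 0, "tz": 0, "gripper": 1}]}}

```text
time_s: 24.85
tool_pos: [0.6312, 0.1132, 0.0468]
tcp_rot: [-0.001, 0.675, 0.738, -0.001]
wrist_force: [-5.9, -0.5, 9.9]
gripper_width: 0.0638
grip_force: 40.4
```

```bash
python3 - <<'E'
from h import *
s=read_state();print(s["wrist_force"],s["gripper_width"],s["grip_force"],togo(.6332,.1134,.0467))
E
```

```text
[-5.85200568 -0.47714506  9.9005415 ] 0.06383719442912436 40.40184672921896 [0.   0.2  0.01]
```

Released next, then I lift and back off toward the base, away from the mister.

>>> {"method": "send_rows", "body": {"rows": [{"wx": 0, "wy": 0, "wz": 0, "tx": 0, "ty": 0, "tz": 0, "gripper": -0.7}, {"wx": 0, "wy": 0, "wz": 0, "tx": 0, "ty": 0, "tz": 0, "gripper": -1}, {"wx": 0, "wy": 0, "wz": 0, "tx": 0, "ty": 0, "tz": 0, "gripper": -1}, {"wx": 0, "wy": 0, "wz": 0, "tx": 0, "ty": 0, "tz": -2, "gripper": -1}, {"wx": 0, "wy": 0, "wz": 0, "tx": 0, "ty": 0, "tz": -3.5, "gripper": -1}, {"wx": 0, "wy": 0, "wz": 0, "tx": 0, "ty": 0, "tz": -3.5, "gripper": -1}, {"wx": 0, "wy": 0, "wz": 0, "tx": 0, "ty": -3, "tz": -1, "gripper": -1}, {"wx": 0, "wy": 0, "wz": 0, "tx": 0, "ty": -4, "tz": 0, "gripper": -1}, {"wx": 0, "wy": 0, "wz": 0, "tx": 0, "ty": -4, "tz": 0, "gripper": -1}, {"wx": 0, "wy": 0, "wz": 0, "tx": 0, "ty": -4, "tz": 0, "gripper": -1}, {"wx": 0, "wy": 0, "wz": 0, "tx": 0, "ty": -3, "tz": 0, "gripper": -1}, {"wx": 0, "wy": 0, "wz": 0, "tx": 0, "ty": 0, "tz": 0, "gripper": -1}]}}

```text
time_s: 26.35
tool_pos: [0.4516, 0.0972, 0.1461]
tcp_rot: [0.0, 0.675, 0.738, 0.0]
wrist_force: [0.1, 0.5, 0.2]
gripper_width: 0.0856
grip_force: 0.0
```

```bash
python3 - <<'E'
from h import *
im=snapshot("top");sc=snapshot("scene")
D=[(.6589,-.1700),(.6502,-.0759),(.6418,.0187),(.6332,.1134)]
big=cv2.resize(im[150:280,140:560],None,fx=1.9,fy=1.9,interpolation=cv2.INTER_CUBIC)
for (x,y),n in zip(D,POT):
    h,d,_,_=POT[n];t=np.linspace(0,2*np.pi,60)
    q=cv2.projectPoints(np.c_[x+d/2*np.cos(t),y+d/2*np.sin(t),0*t+.01+h],rv,tv,K,None)[0].reshape(-1,2)
    cv2.polylines(big,[((q-[140,150])*1.9).astype(int)],True,(0,255,0),1)
b=cv2.resize(sc[110:420,170:520],(800,708))[:330+0];cv2.imwrite("pics/f.png",np.vstack([cv2.copyMakeBorder(big,0,0,0,800-big.shape[1],0),cv2.resize(sc[110:420,170:520],(395,350)) if 0 else cv2.copyMakeBorder(cv2.resize(sc[110:420,170:520],(390,345)),0,0,0,410,0)]))
E
```

```text
(no output)
```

View pics/f.png

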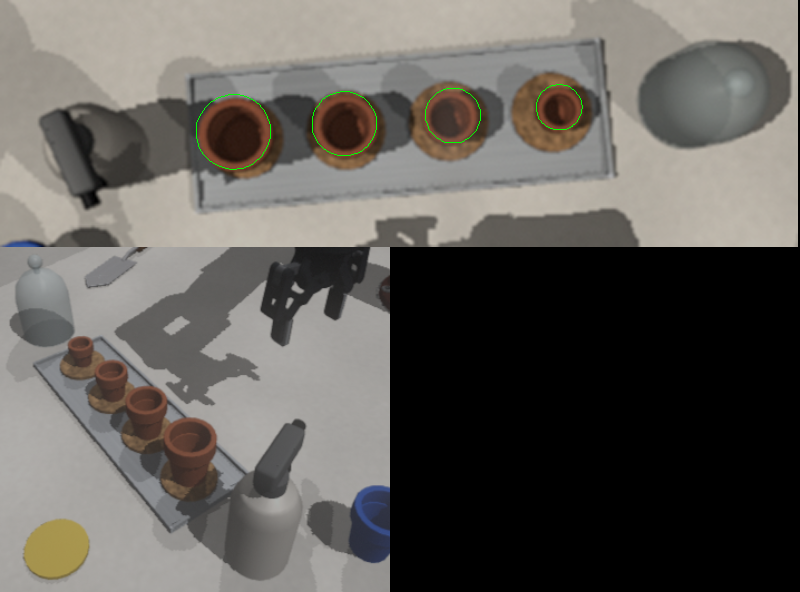

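All four rims fall within about 2 mm of their predicted circles. In the crop they are at (233,131), (344,124), (452,115) and (559,107). The pots stand upright in order from the cloche, and neither the cloche nor the mister has moved. Handing in.

```bash
python3 -c "
from plant import *
print(close_job())"
```

```text
the job is handed in; nothing more can be done
None
```

All four pots stand upright on the cork discs, smallest by the cloche and largest by the mister, and in the last pictures each is centred to within about 2 mm; I handed the job in after about 27 s on the robot's clock, and no verdict was reported back.

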